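Close the deposit-token jar

ROBOT

A 6-joint arm with a two-finger parallel gripper is mounted at the origin on the work surface. World frame = base frame: x ahead of the robot, y to its left, z up, the work surface at z = 0. Lengths are in m, angles in rad, forces in N, time in s.
With the tool pointing down it reaches from about 0.325 to 0.925 m from the base axis. Payload 3.1 kg.
Tool frame: the origin (TCP) lies between the finger pads; the fingertips stand 19 mm ahead of it and the grasp point (between the pads) is the TCP; z points along the fingers, y is the line along which they close (so a half turn about z gives the same grasp; the last joint's range is limited). The gripper opens to 85 mm and grips with 20 to 120 N. Pads are 22 mm wide; open, the fingers measure 114 mm over their backs; the gripper's body (76 mm by 85 mm) begins 54 mm behind the grasp point. The pads swing forward as they close: fully open they stand 13 mm farther back than shut.
Start: joints at [0.997, 0.217, 1.613, -0, 1.311, -0.112], TCP at [0.278, 0.56, 0.25] pointing down, gripper open.
Joint ranges: [-2.75, 2.75], [-0.78, 2.1], [0.31, 2.55], [-1.13, 4.27], [0.13, 2.63], [-2.58, 2.58]. Speed limits (rad/s): [2.79, 2.79, 3.14, 3.14, 3.14, 3.14].

INTERFACE

Orientations are given as a rotation vector (axis times angle).
In Python, from rig import manip, cams, nets gives the robot as it stands. The module is installed in compiled form; this text tells all that it offers.
- The arm moves only by the tool play_rows, never from a script. Its argument "commands" is text: rows parted by semicolons, each of 7 numbers parted by spaces: the shift along the tool's x, y, z in cm, then the turn, a rotation vector about the tool's x, y, z in degrees, then the opening, from 0 (shut) to 1 (fully open). In form: tx ty tz ax ay az fingers; .... A call has 1 to 10 rows; each row is the pose to reach, as a shift and turn from the pose commanded when the call began, along the tool's axes at that moment; what a row does not reach only later rows make up. A row lasts 1/8 s, in which the tool goes at most 62.5 mm and 10.7 degrees, less where a joint would pass 70% of its speed; a pose out of reach is approached as far as the arm can. A call with a gripper value outside its range is refused whole. The fingers move at their own pace and stop on an object; the grip force is fixed at half the most. Time passes only in rows, so rows that repeat a pose let the fingers close. It gives the time, the measured TCP pose, the force, the opening and the grip force at its end, in the units of the state.
- manip.sense(): the state, without advancing time (a new reading comes with each control period).
- cams.camera(name): name is "side" or "top" or "wrist"; returns (picture, depth): 384x512x3 uint8, red, green, blue; 384x512 float32, m along the optical axis (not along the pixel's ray), 0 where there is no reading.
- cams.get_calibration(name): a dict with "camera_matrix" (3x3 intrinsics, pixels), "eye" and "attitude" of the camera in the world; the wrist camera has in their place "mount" (4x4, takes a point from camera to tool coordinates, whose origin is the TCP and whose axes are the flange's). Camera axes: x right, y down, z forward; pixel columns grow to the right and rows downward; lengths in m; the calibration is good to about 2 mm. A picture is of the moment at which its call begins: read the wrist's pose just before it. get_calibration takes no time and is no camera call.
- manip.sign_off(): hands the job in; it is judged then, once.
Trained networks look in the newest picture that a camera, given by its name, has taken for a name from the list of things; names that differ only in an ending like _2 or _b are one class to them, and where a whole thing is asked for, a point or a joint stands for the part that bears it (a point fixed in the world has none). Each returns a list of dicts, best first, with "conf" (0 to 1); they miss things now and then, are a little off and sometimes report something else, mostly with a low value. They report only what shows in the picture. A call takes as long as a camera call. They do not tell look-alikes from the thing itself.
- nets.spot_in(query, camera): "centre" ([column, row] in pixels, amid what is visible of it).
- nets.cut_out(query, camera): "mask" (384x512 bool, what is visible of it) and "centre" ([column, row] in pixels, amid what is visible of it).
The state is a dict: "t": time; "joint_pos": joint angles; "joint_velocities": joint speeds; "joint_torque": joint torques, N m; "tcp_pos": TCP position; "tool_rot": TCP orientation; "wrist_force": force on the tool from outside, world axes, zero at the start; "moment": the same for the moment, N m; "width": finger opening in m; "gripper_force": force on a finger pad.
Only numpy, scipy, OpenCV 4.12 (cv2) and the standard library are available. Lean on these libraries where they do the work, as an engineer would, in place of code of your own. Each camera call takes 0.05 s, during which the arm holds its last target. There are 200 camera calls.

TASK

Put both round white deposit tokens into the jar, then close it: set the lid on the jar's neck so that its lugs rest on top of the thread (do not line it up with the gaps beforehand), turn it back anticlockwise until it drops into the thread, then screw it forward clockwise until it is fully home against the stop. Let go of it, and do not knock over the bowl, mug, bottle or shaker.

Things in the scene. Friction and masses are not known exactly. Their poses are not given: they have to be found in the camera images.
- token1_mid (a point): centre of a round white plastic token, 40 mm across, 10 mm thick, 15 g; lying flat on the table left (+y) of the jar, at the near side of the table
- token2_mid (a point): centre of the second token, identical to the first, on the other side (-y)
- lid_grip (a point): centre of the lid's wooden bar grip: 62 mm long (along x), 16 wide (y), 28 high, on a flat round aluminium lid 100 mm across, 150 g. This point is 41 mm above the lid's lower edge, 14 above its flat top; z up. Starts lower edge down on the table, left or right of the jar (the bowl on the other side)
- lid_lug (a point): one of the lid's four lugs, at the lid's +x end, 42 mm from its axis; the others at +y, -x, -y (ribs outside the skirt mark them). Axes as lid_grip. The skirt below the lid's top is 24 mm deep, 95 mm inside; lugs are 5 mm thick, centres 2.5 mm above its lower edge, inner tips 79 mm apart
- jar_mouth (a point): centre of the jar's rim, 170 mm above the table, z up. Glass jar 124 mm across, fixed, in a wooden foot 140 across. Mouth 61 mm wide; aluminium collar 76 mm outside, tapering to 67 over its top 10 mm, with a coarse right-hand thread 86 mm across. lid_grip stands 29 to 32 mm above this point when on top of the thread, 21.5 dropped in, 18.5 fully home
- jar_ridge (a point): on top of one of four equal thread ridges round the collar (repeats each 90 deg), 30 deg anticlockwise (from above) of the jar's x axis; axes as jar_mouth. Each ridge covers 0 to 53 deg, its top 12 to 9 mm below the rim, highest at 53. A lug set down at 5 to 48 deg rests on it: clockwise it is blocked by the end wall at 0; anticlockwise it climbs gently to the gap
- jar_gap (a point): in one of four gaps between ridges (53 to 79.5 deg, each 90 deg on), at 66 deg and the height of a lug dropped in. A lug turned back anticlockwise leaves its ridge at 57 deg and stops against an upright end wall with its centre at 76 deg; there the lid, loosened or pressed lightly, drops 10 mm
- jar_stop (a point): where a lug's centre is when the lid is fully home: at 0 deg, on the jar's x axis (and each 90 deg on), so the bar then points along the jar's x or y. From the gap, turning clockwise 76 deg runs the lugs under the ridges, sinking 3 mm, to this stop (end wall at 79.5 to 86.5 deg). Turning needs little torque
- bowl_mid (a point): middle of a white ceramic bowl, 92 mm across, 50 mm high, 25 mm above its foot; z up. Must not be tipped over
- mug_mid (a point): middle of a white ceramic mug, 76 mm across, 90 mm high, beyond the jar; z up. Must not be tipped over
- bottle_mid (a point): a green glass bottle 62 mm across, 210 mm high, beyond the jar; point 100 mm above its foot; z up. Must not be tipped over
- shaker_mid (a point): middle of a steel sugar shaker, 62 mm across, 118 mm high, beyond the jar to the right; z up. Must not be tipped over
Things that resemble listed ones, but are neither listed nor needed, are in the scene too. Leave any turquoise or yellow look-alike of the part that bears lid_grip alone.

How it is judged:
On the way, in this order (a step that is already met when the one before it is completed fails the run):
1. both tokens lie inside the jar (z of each of token1_mid, token2_mid in the frame of jar_mouth below -0.06 m and horizontal distance between each of token1_mid, token2_mid and jar_mouth below 0.056 m), for 0.2 s.
2. the lid rests level on top of the jar's thread, not yet dropped in (horizontal distance between lid_grip and jar_mouth below 0.005 m and angle between lid_grip's own z axis and vertical below 0.07 rad and z of lid_grip in the frame of jar_mouth between 0.026 and 0.04 m and contact force between lid and jar above 0.3 N), for 0.2 s.
3. turned back, the lid has dropped into the thread (horizontal distance between lid_grip and jar_mouth below 0.005 m and angle between lid_grip's own z axis and vertical below 0.07 rad and z of lid_grip in the frame of jar_mouth below 0.0235 m), for 0.1 s.
At the end, for the whole second after the job is handed in: Both tokens are inside the jar; the lid is level (within 4 degrees) and centred (within 5 mm) on the neck, screwed home: within 9 degrees of the stop and its grip less than 20.2 mm above the rim; lid released and at rest (all of step 1 and horizontal distance between lid_grip and jar_mouth below 0.005 m and angle between lid_grip's own z axis and vertical below 0.07 rad and z of lid_grip in the frame of jar_mouth below 0.0202 m and (angle between the x axis of lid_grip and the x axis of jar_mouth, either way round below 0.16 rad or angle between the x axis of lid_grip and the y axis of jar_mouth, either way round below 0.16 rad) and linear speed of lid below 0.02 m/s); the robot touches nothing.
It fails at once if the bowl is knocked over (angle between bowl_mid's own z axis and vertical above 0.6 rad).
It fails at once if the mug is knocked over (angle between mug_mid's own z axis and vertical above 0.6 rad).
It fails at once if the bottle is knocked over (angle between bottle_mid's own z axis and vertical above 0.6 rad).
It fails at once if the shaker is knocked over (angle between shaker_mid's own z axis and vertical above 0.6 rad).
It also fails if it takes over 72 s, if anything falls off the work surface, if the arm or the gripper's body presses on something with over 40 N, if the wrist force passes 120 N, or if a joint passes its speed limit or range.

## Working session

There is one attempt and no reset: what is moved stays moved. The work goes in short steps, Python scripts to look and compute and a tool call to move; the robot and the scene stay as the last step left them, time stands still between calls to the robot, and variables do not carry over. Pictures are saved under pics/ and viewed, at most 10 in all, crops included, and the job is handed in when it is done.

Besides the shell and the picture viewer there is one more tool, called after "Request:" as name(argument=value, ...) on one line, values as JSON. play_rows: Moves the arm, as the interface text tells. Its arguments: {"type":"object","properties":{"commands":{"type":"string"}},"required":["commands"]}

```bash
mkdir -p pics; cat > h.py <<'E'
import numpy as np, cv2
from rig import manip, cams, nets
from scipy.spatial.transform import Rotation as R
def pose(name):
    c=cams.get_calibration(name); K=np.array(c["camera_matrix"])
    if name=="wrist":
        s=manip.sense(); T=np.eye(4); T[:3,:3]=R.from_rotvec(s["tool_rot"]).as_matrix(); T[:3,3]=s["tcp_pos"]
        T=T@np.array(c["mount"]); return K,T[:3,:3],T[:3,3]
    A=np.array(c["attitude"]); A=R.from_rotvec(A).as_matrix() if A.size==3 else A
    return K,A[:3,:3],np.array(c["eye"])
def cloud(name):
    P=pose(name); im,d=cams.camera(name); K,A,e=P
    v,u=np.mgrid[:384,:512]
    p=np.stack([(u-K[0,2])/K[0,0]*d,(v-K[1,2])/K[1,1]*d,d],-1)@A.T+e
    p[d==0]=np.nan
    return im,p,P
def save(im,f): cv2.imwrite("pics/"+f,im[:,:,::-1])
E
python3 - <<'E'
from h import *
for n in("top","side"):
    c=cams.get_calibration(n); print(n,c)
    im,p,P=cloud(n); save(im,n+".png"); np.save(n+".npy",p); np.save(n+"im.npy",im)
    for q in ("token1_mid","lid_grip","jar_mouth","bowl_mid","mug_mid","bottle_mid","shaker_mid"):
        for r in nets.cut_out(q,n)[:4]:
            m=r["mask"]; print(q,round(r["conf"],2),np.round(r["centre"]),m.sum(),np.round(np.nanmedian(p[m],0),3),np.round(np.nanpercentile(p[m][:,2],95),3))
print(cams.get_calibration("wrist"),manip.sense())
E
```

```text
top {'camera_matrix': array([[388.09935988,   0.        , 255.14103637],
       [  0.        , 388.09935988, 190.44614591],
       [  0.        ,   0.        ,   1.        ]]), 'eye': array([0.39537914, 0.02242528, 1.28352491]), 'attitude': array([-2.17221745,  2.12223752, -0.14862507])}
token1_mid 0.42 [216. 224.] 120 [0.455 0.162 0.01 ] 0.016
lid_grip 0.83 [226. 267.] 740 [0.328 0.112 0.028] 0.056
lid_grip 0.75 [172. 233.] 857 [0.418 0.286 0.028] 0.055
lid_grip 0.71 [149. 271.] 860 [0.306 0.356 0.028] 0.056
lid_grip 0.55 [179. 188.] 737 [0.571 0.288 0.028] 0.055
jar_mouth 0.74 [246. 177.] 1567 [0.602 0.054 0.115] 0.168
bowl_mid 0.65 [337. 173.] 591 [ 0.633 -0.248  0.022] 0.051
mug_mid 0.74 [217. 124.] 609 [0.792 0.164 0.044] 0.091
bottle_mid 0.83 [281. 116.] 579 [ 0.793 -0.045  0.135] 0.211
shaker_mid 0.73 [326. 128.] 466 [ 0.771 -0.2    0.105] 0.118
side {'camera_matrix': array([[420.12191968,   0.        , 251.66844575],
       [  0.        , 420.12191968, 194.00559055],
       [  0.        ,   0.        ,   1.        ]]), 'eye': array([ 0.02201514, -0.65788653,  0.71584221]), 'a
[... 1177 characters left out ...]
'joint_pos': array([ 9.96819786e-01,  2.16849407e-01,  1.61337122e+00,  1.68330150e-05,
        1.31127928e+00, -1.12217052e-01]), 'joint_velocities': array([-2.53185819e-04,  2.58169360e-04, -9.21842903e-04,  3.91591540e-04,
       -2.49659886e-06, -1.83315543e-03]), 'joint_torque': array([-3.07007231e-04, -3.96834111e+01, -3.04233527e+01, -1.65058582e-04,
        5.75294762e-04,  2.16650356e-06]), 'tcp_pos': array([0.27845667, 0.55957982, 0.25034674]), 'tool_rot': array([7.18906223e-01, 3.05821491e+00, 1.45791374e-04]), 'wrist_force': array([ 0.44113542, -0.45128017, -1.25235149]), 'moment': array([-0.03065998, -0.03942925,  0.00261857]), 'gripper_force': 0.0, 'width': 0.08561889955411364}
```

```bash
python3 - <<'E'
import cv2
cv2.imwrite("pics/top2.png",cv2.resize(cv2.imread("pics/top.png")[90:350,90:480],(780,520),interpolation=cv2.INTER_CUBIC))
E
```

```text
(no output)
```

View pics/top2.png

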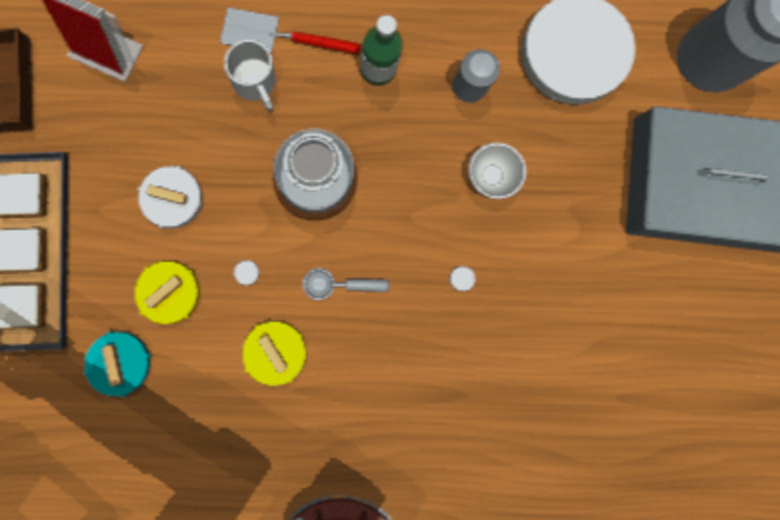

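View pics/side.png

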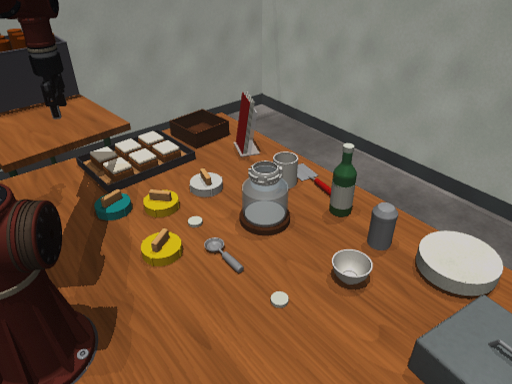

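The picture shows three yellow/turquoise decoy lids. The aluminium lid is at crop (168,195), the tokens at (246,272) and (463,279), and the jar mouth at (314,160). The bowl is at right.

```bash
cat >> h.py <<'E'
def go(x,y,z,yaw=None,s=None):
    """print shift (cm, tool axes) and az (deg) to reach tool-down pose, yaw = tool x heading deg"""
    s=s or manip.sense(); M=R.from_rotvec(s["tool_rot"]).as_matrix()
    d=M.T@(np.array([x,y,z])-s["tcp_pos"])*100
    cur=np.degrees(np.arctan2(M[1,0],M[0,0])); az=0 if yaw is None else -((yaw-cur+180)%360-180)
    print("t",round(s["t"],2),"tcp",np.round(s["tcp_pos"],4),"yaw",round(cur,1),"q6",round(s["joint_pos"][5],2),"tilt",np.round(np.degrees(np.arccos(-M[2,2])),2),"shift",np.round(d,2),"az",round(az,1))
E
python3 - <<'E'
from h import *
p=np.load("top.npy"); im=np.load("topim.npy"); K,A,e=pose("top")
def ray(u,v,z):
    d=A@np.array([(u-K[0,2])/K[0,0],(v-K[1,2])/K[1,1],1]); return e+d*(z-e[2])/d[2]
g=im.astype(int).min(2)
for c in((213,226),(321,229)):
    w=g[c[1]-12:c[1]+12,c[0]-12:c[0]+12]; v,u=np.nonzero(w>170); print("token",len(u),ray(u.mean()+c[0]-12,v.mean()+c[1]-12,.01))
m=np.zeros((384,512),bool); m[150:200,220:275]=1
q=p[m&(p[...,2]>.16)]; print("rim",len(q),q.min(0),q.max(0))
m=np.zeros((384,512),bool); m[165:212,150:200]=1
q=p[m&(p[...,2]>.02)&(p[...,2]<.035)]; print("lid",len(q),(q.min(0)+q.max(0))/2,q.max(0)-q.min(0))
q=p[m&(p[...,2]>.045)]; c=q.mean(0); w,V=np.linalg.eigh(np.cov(q[:,:2].T)); print("bar",c,np.degrees(np.arctan2(V[1,1],V[0,1])))
t1=ray(213,226,.01)
go(.455,.162,.14,90)
go(.455,.162,.14,0)
E
```

```text
token 102 [0.45522595 0.16320438 0.01      ]
token 103 [ 0.45356396 -0.19070767  0.01      ]
rim 223 [0.57262872 0.01106449 0.16000199] [0.65625124 0.09675043 0.17408936]
lid 628 [0.57524937 0.29160871 0.02748558] [0.09940841 0.10269693 0.01458064]
bar [0.57479495 0.2898292  0.05425341] 76.07360369476103
t 0.8 tcp [0.2785 0.5596 0.2503] yaw 153.5 q6 -0.11 tilt 0.01 shift [-33.52 -27.73  11.03] az 63.5
t 0.8 tcp [0.2785 0.5596 0.2503] yaw 153.5 q6 -0.11 tilt 0.01 shift [-33.52 -27.73  11.03] az 153.5
```

Request:
play_rows(commands="-5 -4 1.5 0 0 8 1; -10 -8 3 0 0 16 1; -15 -12 4.5 0 0 24 1; -20 -16 6 0 0 32 1; -25 -20 8 0 0 40 1; -30 -24 9.5 0 0 48 1; -33.5 -27.7 11 0 0 53.5 1; -33.5 -27.7 11 0 0 53.5 1")

```text
t: 1.8
tcp_pos: [0.455, 0.1592, 0.1393]
tool_rot: [-2.024, -2.402, 0.003]
wrist_force: [-0.7, 0.4, -0.5]
width: 0.0857
gripper_force: 0.0
```

```bash
python3 - <<'E'
from h import *
im,p,P=cloud("wrist"); save(im,"w1.png")
for r in nets.cut_out("token1_mid","wrist")[:3]:
    m=r["mask"]; q=p[m]; print(r["conf"],r["centre"],m.sum(),np.nanmedian(q,0),(np.nanpercentile(q,1,0)+np.nanpercentile(q,99,0))/2)
go(.455,.163,.02)
E
```

```text
0.74 [255.7, 185.2] 1565 [0.45691059 0.16456526 0.00888974] [0.45700804 0.16396434 0.00636779]
0.29 [412.5, 289.1] 5289 [0.59423488 0.11177789 0.02046124] [0.60368879 0.07159782 0.06174911]
t 1.9 tcp [0.4551 0.1614 0.1401] yaw 99.9 q6 0.02 tilt 0.04 shift [ 0.16  0.03 12.01] az 0
```

View pics/w1.png

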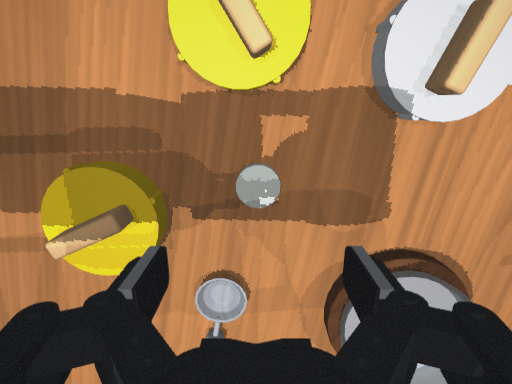

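Token 1 is at pixel (257,186), centred between the fingers.

Request:
play_rows(commands="0.2 0.2 5 0 0 0 0.7; 0.2 0.2 9 0 0 0 0.65; 0.2 0.2 10.5 0 0 0 0.65; 0.2 0.2 11.4 0 0 0 0.65; 0.2 0.2 11.8 0 0 0 0.65; 0.2 0.2 12 0 0 0 0.65; 0.2 0.2 12.2 0 0 0 0.65")

```text
t: 2.78
tcp_pos: [0.4575, 0.1648, 0.0192]
tool_rot: [2.018, 2.406, 0.003]
wrist_force: [0.6, 1.4, 0.3]
width: 0.0555
gripper_force: 0.0
```

Request:
play_rows(commands="0 0 0.2 0 0 0 0.6; 0 0 0.4 0 0 0 0.55; 0 0 0.4 0 0 0 0.4; 0 0 0.4 0 0 0 0.3; 0 0 0.4 0 0 0 0.2; 0 0 0.4 0 0 0 0.1;0 0 0.4 0 0 0 0; 0 0 0.4 0 0 0 0")

```text
t: 3.78
tcp_pos: [0.4594, 0.1651, 0.0179]
tool_rot: [2.017, 2.405, 0.005]
wrist_force: [-4.1, -0.4, 19.7]
width: 0.0373
gripper_force: 63.9
```

Request:
play_rows(commands="0 0 -3 0 0 0 0; 0 0 -9 0 0 0 0; 0 0 -15 0 0 0 0; 0 0 -21 0 0 0 0; -4 4 -24 0 0 0 0; -8 8 -24 0 0 0 0; -12 12 -24 0 0 0 0; -13.6 13.3 -24 0 0 0 0; -13.6 13.3 -24 0 0 0 0")

```text
t: 4.9
tcp_pos: [0.6113, 0.0531, 0.2537]
tool_rot: [-2.02, -2.404, 0.001]
wrist_force: [-0.7, -0.1, -0.3]
width: 0.0369
gripper_force: 60.2
```

```bash
python3 - <<'E'
from h import *
im,p,P=cloud("wrist"); save(im,"w2.png"); np.save("w2.npy",p)
for q in ("jar_mouth","jar_ridge","jar_gap","jar_stop","token1_mid"):
  for r in nets.spot_in(q,"wrist")[:5]: print(q,r)
q=p[(p[...,2]>.16)&(p[...,2]<.178)]; print(len(q),np.nanpercentile(q,1,0),np.nanpercentile(q,99,0))
go(.6144,.0539,.2)
E
```

```text
jar_mouth {'centre': [260.7, 168.2], 'conf': 0.81}
jar_ridge {'centre': [260.9, 172.5], 'conf': 0.65}
jar_gap {'centre': [260.7, 174.1], 'conf': 0.88}
jar_stop {'centre': [261.2, 173.1], 'conf': 0.85}
token1_mid {'centre': [254.6, 257.0], 'conf': 0.77}
1980 [0.57723911 0.02587167 0.16006256] [0.65366523 0.09384552 0.17014712]
t 5.2 tcp [0.6103 0.0551 0.2544] yaw 100.1 q6 -0.2 tilt 0.02 shift [-0.19  0.39  5.44] az 0
```

View pics/w2.png

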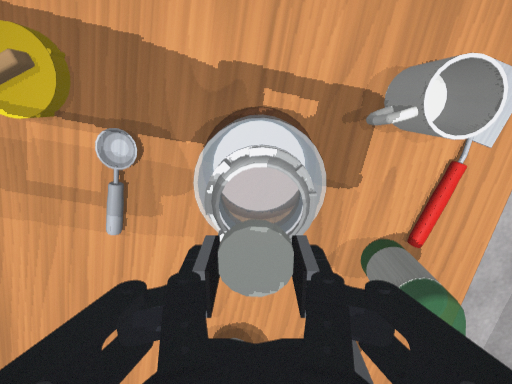

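The token is held flat between the pads at (257,260), and the jar mouth is at (261,200).

Request:
play_rows(commands="-0.1 0.4 3 0 0 0 0; -0.1 0.4 5 0 0 0 0; -0.1 0.4 6.1 0 0 0 0; -0.1 0.4 6.1 0 0 0 0; -0.1 0.4 6.1 0 0 0 1; -0.1 0.4 6.1 0 0 0 1; -0.1 0.4 6.1 0 0 0 1; -0.1 0.4 4 0 0 0 1; -0.1 0.4 0 0 0 0 1; 0 0 -4 0 0 0 1")

```text
t: 6.45
tcp_pos: [0.6116, 0.0539, 0.297]
tool_rot: [2.018, 2.406, 0.002]
wrist_force: [0.1, -1.1, 0.3]
width: 0.0855
gripper_force: 0.0
```

```bash
python3 - <<'E'
from h import *
from scipy.optimize import least_squares
im,p,P=cloud("wrist"); save(im,"w3.png"); np.save("w3.npy",p)
q=p[(p[...,2]>.167)&(p[...,2]<.178)&(np.hypot(p[...,0]-.614,p[...,1]-.054)<.05)]
f=least_squares(lambda a:np.hypot(q[:,0]-a[0],q[:,1]-a[1])-a[2],[.614,.054,.032],loss="soft_l1",f_scale=.002); print("rim",len(q),f.x,q[:,2].mean())
q=p[(np.hypot(p[...,0]-.614,p[...,1]-.054)<.025)&(p[...,2]<.08)]; print("inside",len(q),np.nanmedian(q,0))
# rectify view of plane z=.159 around the jar: 0.3mm/px
K,A,e=P; n=560; s=.0002
c,r=np.meshgrid(np.arange(n),np.arange(n)); W=np.stack([f.x[0]+(n/2-r)*s,f.x[1]+(n/2-c)*s,np.full(c.shape,.16)],-1)
cc=(W-e)@A; u=cc[...,0]/cc[...,2]*K[0,0]+K[0,2]; v=cc[...,1]/cc[...,2]*K[1,1]+K[1,2]
save(cv2.remap(im,u.astype(np.float32),v.astype(np.float32),cv2.INTER_CUBIC),"rect3.png")
go(.4545,-.1905,.14,85)
E
```

```text
rim 808 [0.61596876 0.05484715 0.03238346] 0.16868378128580783
inside 657 [0.61680672 0.04755456 0.03464112]
t 6.5 tcp [0.6142 0.0539 0.3047] yaw 100.0 q6 -0.2 tilt 0.72 shift [-21.24 -20.19  16.28] az 15.0
```

View pics/rect3.png

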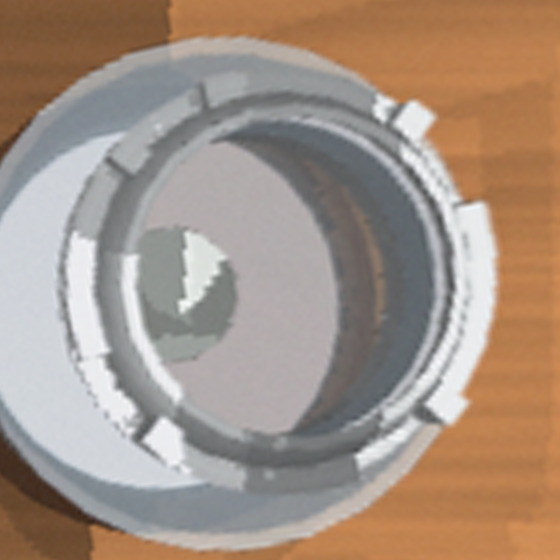

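Token 1 lies in the jar at (185,290). The thread end-wall blocks are at (415,118), (445,405), (165,440) and (115,165), and the ridge at right ends at (480,205). That puts the jar's x axis at about 59° mod 90 in the world.

Request:
play_rows(commands="-4 -4 1 0 0 3 1; -8 -8 4 0 0 6 1; -12 -12 8 0 0 9 1; -16 -16 12 0 0 12 1; -20 -19 15 0 0 15 1; -21.3 -20 16.5 0 0 15 1; -21.3 -20 16.5 0 0 15 1;-21.3 -20 16.5 0 0 15 1")

```text
t: 7.5
tcp_pos: [0.4528, -0.1909, 0.1309]
tool_rot: [2.314, 2.121, 0.002]
wrist_force: [0.1, 0.6, -0.2]
width: 0.0853
gripper_force: 0.0
```

```bash
python3 - <<'E'
from h import *
im,p,P=cloud("wrist")
for r in nets.cut_out("token2_mid","wrist")[:2]:
    m=r["mask"]; q=p[m]; print(r["conf"],r["centre"],m.sum(),np.nanmedian(q,0)); c=np.nanmedian(q,0); go(c[0],c[1],.015)
E
```

```text
0.89 [255.5, 190.2] 1682 [ 0.4553959  -0.18973267  0.0089229 ]
t 7.6 tcp [ 0.4531 -0.1906  0.1311] yaw 85.1 q6 -0.46 tilt 0.19 shift [ 0.12  0.18 11.61] az 0
```

Request:
play_rows(commands="0.1 0.2 5 0 0 0 0.65; 0.1 0.2 9 0 0 0 0.65; 0.1 0.2 10.5 0 0 0 0.6; 0.1 0.2 11.2 0 0 0 0.55; 0.1 0.2 11.4 0 0 0 0.4; 0.1 0.2 11.4 0 0 0 0.2; 0.1 0.2 11.4 0 0 0 0; 0.1 0.2 11.4 0 0 0 0; 0.1 0.2 11.4 0 0 0 0")

```text
t: 8.72
tcp_pos: [0.4552, -0.1904, 0.018]
tool_rot: [2.314, 2.122, 0.002]
wrist_force: [-2.7, 1.3, 6.7]
width: 0.0373
gripper_force: 61.1
```

Request:
play_rows(commands="0 0 -3 0 0 0 0; 0 0 -9 0 0 0 0; 2 1 -15 0 0 0 0; 6 3.2 -21 0 0 0 0; 11 6 -24 0 0 0 0; 16 8.7 -24 0 0 0 0; 21 11.3 -24 0 0 0 0; 25.7 13.8 -24 0 0 0 0; 25.7 13.8 -22 0 0 0 0; 25.7 13.8 -20 0 0 0 0")

```text
t: 9.98
tcp_pos: [0.6133, 0.0543, 0.2155]
tool_rot: [2.313, 2.123, 0.001]
wrist_force: [-0.6, -0.2, -0.6]
width: 0.0374
gripper_force: 60.2
```

```bash
python3 - <<'E'
from h import *
go(.6155,.0545,.193)
E
```

```text
t 9.97 tcp [0.6133 0.0543 0.2155] yaw 85.1 q6 0.06 tilt 0.09 shift [0.04 0.21 2.25] az 0
```

Request:
play_rows(commands="0.1 0.1 1.2 0 0 0 0; 0.1 0.1 2.4 0 0 0 0; 0.1 0.1 2.4 0 0 0 0; 0.1 0.1 2.4 0 0 0 1; 0.1 0.1 2.4 0 0 0 1; 0.1 0.1 2.4 0 0 0 1; 0 0 -3 0 0 0 1; 0 0 -8 0 0 0 1; 0 0 -8 0 0 0 1; 0 0 -8 0 0 0 1")

```text
t: 11.22
tcp_pos: [0.6131, 0.0543, 0.2954]
tool_rot: [2.315, 2.123, 0.0]
wrist_force: [-0.5, -0.0, -0.1]
width: 0.0857
gripper_force: 0.0
```

```bash
python3 - <<'E'
from h import *
from scipy.optimize import least_squares
im,p,P=cloud("wrist"); np.save("w4.npy",p)
q=p[(p[...,2]>.166)&(p[...,2]<.178)&(np.hypot(p[...,0]-.615,p[...,1]-.054)<.05)]
f=least_squares(lambda a:np.hypot(q[:,0]-a[0],q[:,1]-a[1])-a[2],[.614,.054,.032],loss="soft_l1",f_scale=.002); print("rim",len(q),f.x,q[:,2].mean())
for r in nets.cut_out("token2_mid","wrist")[:3]: print(r["conf"],r["centre"],np.nanmedian(p[r["mask"]],0))
K,A,e=P; n=560; s=.0002
c,r=np.meshgrid(np.arange(n),np.arange(n)); W=np.stack([f.x[0]+(n/2-r)*s,f.x[1]+(n/2-c)*s,np.full(c.shape,.159)],-1)
cc=(W-e)@A; u=cc[...,0]/cc[...,2]*K[0,0]+K[0,2]; v=cc[...,1]/cc[...,2]*K[1,1]+K[1,2]
save(cv2.remap(im,u.astype(np.float32),v.astype(np.float32),cv2.INTER_CUBIC),"rect4.png")
go(.572,.290,.17,76)
E
```

```text
rim 912 [0.61610191 0.05494215 0.0325622 ] 0.1685046307510886
0.59 [256.9, 167.1] [0.61793152 0.05218887 0.04498617]
0.16 [255.1, 175.1] [0.61666896 0.06439121 0.12158658]
t 11.32 tcp [0.6121 0.0543 0.2932] yaw 85.0 q6 0.06 tilt 0.21 shift [23.14 -5.99 12.34] az 9.0
```

View pics/rect4.png

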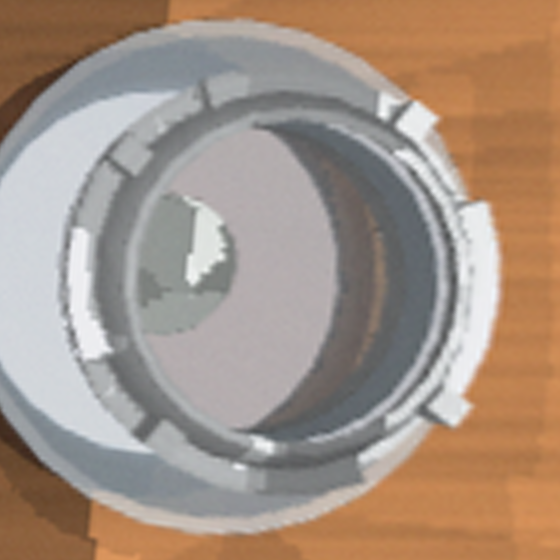

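The token blob at (185,265) now reads 10 mm higher than before, so the two are stacked inside the jar. The jar's zero angle stays at about 59° mod 90.

Request:
play_rows(commands="5 -1 0 0 0 2 1; 10 -2.5 2 0 0 4 1; 15 -4 5 0 0 6 1; 20 -5.5 9 0 0 8 1; 23 -6 12 0 0 9 1; 23.1 -6 12.3 0 0 9 1; 23.1 -6 12.3 0 0 9 1; 23.1 -6 12.3 0 0 9 1")

```text
t: 12.32
tcp_pos: [0.5746, 0.2886, 0.1736]
tool_rot: [2.475, 1.933, 0.003]
wrist_force: [0.8, -0.6, -0.2]
width: 0.0855
gripper_force: 0.0
```

```bash
python3 - <<'E'
from h import *
im,p,P=cloud("wrist"); save(im,"w5.png"); np.save("w5.npy",p)
m=np.hypot(p[...,0]-.574,p[...,1]-.29)<.07
q=p[m&(p[...,2]>.047)&(p[...,2]<.07)][:,:3]; b=cv2.minAreaRect(q[:,:2].astype(np.float32)*1000); print("bar",len(q),b,q[:,2].mean(),q[:,:2].mean(0))
q=p[m&(p[...,2]>.02)&(p[...,2]<.035)]; c=cv2.minEnclosingCircle(q[:,:2].astype(np.float32)*1000); print("lid",len(q),c,np.median(q[:,2]))
go(b[0][0]/1000,b[0][1]/1000,.049)
E
```

```text
bar 1314 ((578.3277587890625, 292.87725830078125), (60.81130599975586, 15.852944374084473), 76.48497009277344) 0.053544956240535915 [0.57879688 0.29400316]
lid 7363 ((578.064208984375, 292.18896484375), 53.046451568603516) 0.025943105170426528
t 12.38 tcp [0.5748 0.2886 0.1739] yaw 76.0 q6 0.6 tilt 0.15 shift [ 0.48  0.21 12.49] az 0
```

View pics/w5.png

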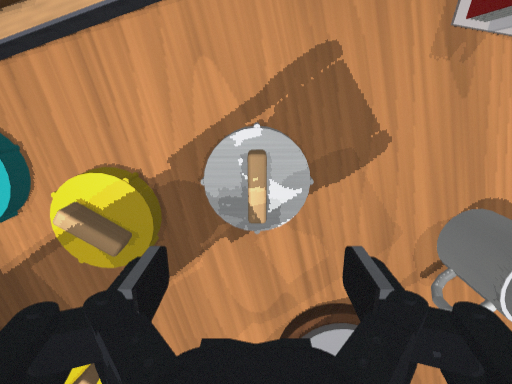

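The lid's bar is at (257,187), upright between the fingers.

Request:
play_rows(commands="0.5 0.2 4 0 0 0 0.6; 0.5 0.2 8 0 0 0 0.5; 0.5 0.2 11 0 0 0 0.5; 0.5 0.2 12.2 0 0 0 0.5; 0.5 0.2 12.5 0 0 0 0.4; 0.5 0.2 12.5 0 0 0 0.2; 0.5 0.2 12.5 0 0 0 0; 0.5 0.2 12.5 0 0 0 0; 0.5 0.2 12.5 0 0 0 0")

```text
t: 13.5
tcp_pos: [0.5782, 0.2944, 0.0492]
tool_rot: [2.474, 1.934, 0.005]
wrist_force: [0.4, -0.8, 6.2]
width: 0.015
gripper_force: 62.5
```

```bash
python3 - <<'E'
from h import *
go(.616,.055,.27,87)
E
```

```text
t 13.5 tcp [0.5782 0.2944 0.0492] yaw 76.0 q6 0.61 tilt 0.2 shift [-22.28   9.51 -22.09] az -11.0
```

Request:
play_rows(commands="0 0 -2 0 0 0 0; 0 0 -6 0 0 0 0; 0 0 -12 0 0 0 0; 0 0 -17 0 0 0 0; -4 2 -20 0 0 -2 0; -9 4 -20 0 0 -4 0; -14 6 -20 0 0 -7 0; -18 8 -20 0 0 -9 0; -21 9 -20 0 0 -11 0; -22.1 9.5 -20 0 0 -11 0")

```text
t: 14.75
tcp_pos: [0.6149, 0.055, 0.2473]
tool_rot: [-2.28, -2.16, 0.001]
wrist_force: [-0.2, 0.9, -2.5]
width: 0.0147
gripper_force: 61.5
```

Request:
play_rows(commands="0 0 0 0 0 0 0; 0 0 0 0 0 0 0")

```text
t: 15.0
tcp_pos: [0.6151, 0.0579, 0.2472]
tool_rot: [-2.276, -2.164, -0.0]
wrist_force: [-0.8, -0.1, -1.9]
width: 0.0147
gripper_force: 61.4
```

```bash
python3 - <<'E'
from h import *
im,p,P=cloud("wrist"); save(im,"w6.png"); M=P[1]
s=manip.sense()
d=p-s["tcp_pos"]; T=R.from_rotvec(s["tool_rot"]).as_matrix(); t=d@T
k=(np.hypot(t[...,0],t[...,1])<.06)&(t[...,2]>.015)&(t[...,2]<.03)
q=t[k]; print("lid in tool",len(q),cv2.minEnclosingCircle(q[:,:2].astype(np.float32)*1000),q.mean(0), "plane",np.linalg.lstsq(np.c_[q[:,:2],np.ones(len(q))],q[:,2],rcond=None)[0])
go(.616,.0564,.215,87)
E
```

```text
lid in tool 14014 ((-1.871636152267456, 1.4740835428237915), 52.63628005981445) [0.01606911 0.00112395 0.0233281 ] plane [0.00391475 0.00090786 0.02326417]
t 15.05 tcp [0.6151 0.058  0.2472] yaw 87.1 q6 0.03 tilt 0.04 shift [-0.16  0.1   3.22] az 0.1
```

View pics/w6.png

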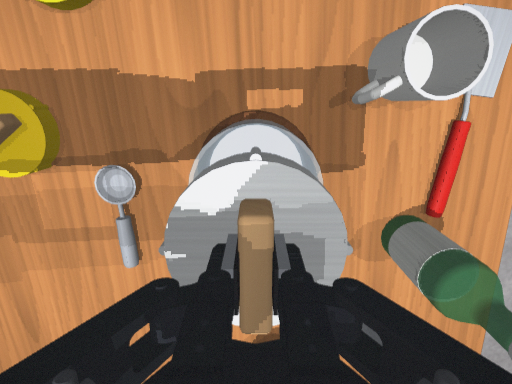

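The lid is held level (tilt under 0.3°), with the bar at (257,265) over the jar.

Request:
play_rows(commands="-0.1 0 1.5 0 0 0 0; -0.1 0 2.5 0 0 0 0; -0.1 0 3 0 0 0 0; -0.1 0 3.3 0 0 0 0; -0.1 0 3.5 0 0 0 0; -0.1 0 3.7 0 0 0 0; -0.1 0 3.8 0 0 0 0; -0.1 0 3.8 0 0 0 0")

```text
t: 16.05
tcp_pos: [0.6155, 0.0555, 0.2094]
tool_rot: [2.278, 2.163, 0.0]
wrist_force: [0.3, 1.0, -1.4]
width: 0.0149
gripper_force: 61.5
```

Request:
play_rows(commands="0 0 0.1 0 0 0 0; 0 0 0.2 0 0 0 0; 0 0 0.25 0 0 0 0; 0 0 0.25 0 0 0 0")

```text
t: 16.55
tcp_pos: [0.6158, 0.0555, 0.2086]
tool_rot: [2.277, 2.163, 0.001]
wrist_force: [-1.7, -0.5, 5.8]
width: 0.0147
gripper_force: 62.5
```

Contact at about 7 N, with the grip about 30 mm above the rim: it is resting on the thread. Turning back anticlockwise.

Request:
play_rows(commands="0 0 0 0 0 0 0; 0 0 0 0 0 -4 0; 0 0 0 0 0 -9 0; 0 0 0 0 0 -14 0; 0 0 -0.05 0 0 -19 0; 0 0 -0.1 0 0 -24 0; 0 0 -0.1 0 0 -28 0; 0 0 -0.1 0 0 -32 0; 0 0 0 0 0 -36 0; 0 0 0 0 0 -40 0")

```text
t: 17.8
tcp_pos: [0.6152, 0.0556, 0.2061]
tool_rot: [-1.397, -2.813, 0.0]
wrist_force: [0.1, 0.7, -2.5]
width: 0.0146
gripper_force: 61.5
```

Request:
play_rows(commands="0 0 0.1 0 0 -3 0; 0 0 0.3 0 0 -5 0; 0 0 0.5 0 0 -7 0; 0 0 0.7 0 0 -7 0; 0 0 0.9 0 0 -7 0; 0 0 0.9 0 0 -7 0")

```text
t: 18.55
tcp_pos: [0.6145, 0.056, 0.1994]
tool_rot: [-1.226, -2.89, 0.0]
wrist_force: [-7.9, 2.5, 8.0]
width: 0.015
gripper_force: 62.8
```

```bash
python3 - <<'E'
from h import *
go(.616,.056,.2,59); s=manip.sense(); print(s["wrist_force"],s["moment"])
E
```

```text
t 18.55 tcp [0.6145 0.056  0.1994] yaw 134.0 q6 -0.79 tilt 0.15 shift [-0.1   0.11 -0.06] az 75.0
[-7.89230671  2.52559498  7.9767055 ] [ 0.35988648  1.40699738 -0.24678255]
```

Dropped in (grip about 21 mm above the rim). Now screwing clockwise.

Request:
play_rows(commands="0.07 -0.07 -0.1 0 0 3 0; 0.07 -0.07 -0.1 0 0 10 0; 0.07 -0.07 -0.05 0 0 17 0; 0.07 -0.07 -0.05 0 0 24 0; 0.07 -0.07 0 0 0 31 0; 0.07 -0.07 0 0 0 38 0; 0.07 -0.07 0.05 0 0 45 0; 0.07 -0.07 0.1 0 0 52 0; 0.07 -0.07 0.15 0 0 59 0; 0.07 -0.07 0.2 0 0 65 0")

```text
t: 19.8
tcp_pos: [0.6156, 0.056, 0.1974]
tool_rot: [2.59, 1.776, 0.005]
wrist_force: [-1.0, 1.5, 1.8]
width: 0.0153
gripper_force: 62.1
```

```bash
python3 - <<'E'
from h import *
go(.616,.056,.196,59); s=manip.sense(); print(s["wrist_force"],s["moment"])
E
```

```text
t 19.8 tcp [0.6156 0.056  0.1974] yaw 68.9 q6 0.35 tilt 0.19 shift [0.01 0.04 0.14] az 9.9
[-1.03559337  1.52867637  1.83140526] [0.4284462 0.2937982 0.0522646]
```

Request:
play_rows(commands="0 0 0 0 0 3 0; 0 0 0.05 0 0 6 0; 0 0 0.1 0 0 9 0; 0 0 0.1 0 0 11 0; 0 0 0.1 0 0 13 0; 0 0 0.1 0 0 15 0; 0 0 0.1 0 0 15 0")

```text
t: 20.68
tcp_pos: [0.6159, 0.056, 0.1966]
tool_rot: [2.79, 1.437, 0.005]
wrist_force: [-1.5, 2.6, 5.8]
width: 0.015
gripper_force: 78.7
```

```bash
python3 - <<'E'
from h import *
go(.616,.056,.196,59); s=manip.sense(); print(s["wrist_force"],s["moment"])
E
```

```text
t 20.68 tcp [0.6159 0.056  0.1966] yaw 54.5 q6 0.6 tilt 0.26 shift [0.   0.   0.06] az -4.5
[-1.51761499  2.64908521  5.80317181] [0.44040775 0.20484477 2.07647627]
```

The moment has risen to 2 N·m at the stop and the lid has sunk 2.8 mm. Easing off and releasing.

Request:
play_rows(commands="0 0 0.05 0 0 -2 0; 0 0 0 0 0 -2 0.1; 0 0 0 0 0 -2 0.4; 0 0 0 0 0 -2 0.6; 0 0 -1 0 0 -2 0.6; 0 0 -4 0 0 -2 0.6; 0 0 -8 0 0 -2 0.6; 0 0 -12 0 0 -2 0.6; 0 0 -12 0 0 -2 0.6")

```text
t: 21.8
tcp_pos: [0.617, 0.0552, 0.3208]
tool_rot: [2.769, 1.473, 0.014]
wrist_force: [-0.0, 0.8, -0.1]
width: 0.0512
gripper_force: 0.0
```

```bash
python3 - <<'E'
from h import *
im,p,P=cloud("wrist"); save(im,"w7.png"); print(manip.sense()["tcp_pos"],manip.sense()["wrist_force"])
m=np.hypot(p[...,0]-.616,p[...,1]-.055)<.065
q=p[m&(p[...,2]>.194)&(p[...,2]<.215)]; b=cv2.minAreaRect(q[:,:2].astype(np.float32)*1000); print("bar",len(q),b,np.median(q[:,2]))
q=p[m&(p[...,2]>.165)&(p[...,2]<.185)]; print("lid",cv2.minEnclosingCircle(q[:,:2].astype(np.float32)*1000),np.median(q[:,2]),np.linalg.lstsq(np.c_[q[:,:2],np.ones(len(q))],q[:,2],rcond=None)[0])
E
```

```text
[0.61570308 0.05530414 0.31779312] [-0.11655479  0.63600928  0.04358856]
bar 1286 ((616.497802734375, 54.79983901977539), (61.04568099975586, 15.96849250793457), 58.79985046386719) 0.2010513322217719
lid ((616.3798217773438, 54.13288879394531), 52.985694885253906) 0.1733210034706166 [0.00058631 0.00061124 0.17292633]
```

View pics/w7.png

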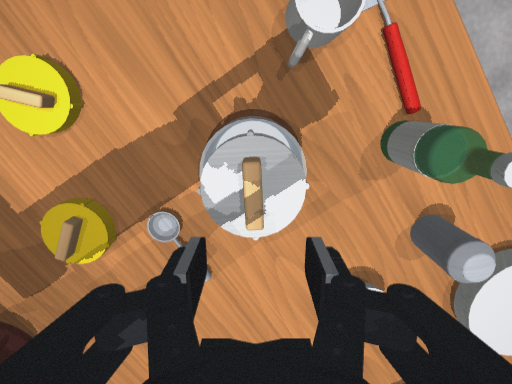

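The lid is level and centred at (253,190). The bar is at 58.8°, against a stop at about 59°, and the top is at the home height.

```bash
python3 -c "
from rig import manip; print(manip.sign_off())"
```

```text
the job is handed in; nothing more can be done
None
```

The job is handed in at about 22 s: both tokens are in the jar, the lid measured level, centred and fully home before hand-in, the gripper is clear, and nothing was knocked over; no verdict came back.

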